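# Hang the sample tray on the stand's keyhole stud

### The arm

A 6-joint arm with a two-finger parallel gripper is mounted at the origin on the work surface. World frame = base frame: x ahead of the robot, y to its left, z up, the work surface at z = 0. Lengths are in m, angles in degrees, forces in N, time in s.
With the tool pointing down it reaches from about 0.3 to 0.85 m from the base axis. Payload 5.4 kg.
Tool frame: the origin (TCP) lies at the very end of the fingers, on their centre line; the grasp point (between the pads) lies 19 mm behind it (manip.grip_depth is the z of the grasp point in the tool frame, in m); z points along the fingers, y is the line along which they close (so a half turn about z gives the same grasp; the last joint's range is limited). The gripper opens to 85 mm and grips with 20 to 120 N. Pads are 22 mm wide; open, the fingers measure 114 mm over their backs; the gripper's body (76 mm by 85 mm) begins 54 mm behind the grasp point. The pads swing forward as they close: fully open they stand 13 mm farther back than shut.
Start: joints at [52.821, 9.076, 91.501, -0, 79.423, -12.038], TCP at [0.244, 0.521, 0.231] pointing down, gripper open.
Joint ranges: [-166.64, 166.64], [-54.1, 131.32], [10.49, 154.53], [-73.88, 253.88], [9.74, 151.15], [-171.62, 171.62]. Speed limits (degrees/s): [147.25, 147.25, 180, 180, 180, 180].

### API

Orientations are given as a 3x3 rotation matrix whose columns are the frame's x, y, z axes.
In Python, from plant import manip gives the robot as it stands. Calls block until the motion is done:
- manip.goto(position, orientation): joint-space move of the TCP to a pose.
- manip.servo_line(position, frame=None, speed=0.15, stop_force=None): straight line of the TCP; frame=None keeps the orientation; speed is the mean speed in m/s. With stop_force (N) it stops when the force on the tool has changed by that much, and returns True; else False.
- manip.move_j(angles): joint-space move.
- manip.set_gripper(opening, force=None): opening from 0.0 (shut) to 1.0 (fully open); force is the grip in N (None keeps the last); returns when the fingers have stopped.
- manip.pause(seconds).
- manip.solve_ik(position, orientation): joint angles nearest the present ones, or None.
- manip.state(): the state.
- manip.snapshot(name): name is "scene" or "top"; returns (picture, depth): 420x560x3 uint8, red, green, blue; 420x560 float32, m along the optical axis (not along the pixel's ray), 0 where there is no reading.
- manip.calibration(name): a dict with "camera_matrix" (3x3 intrinsics, pixels), "rvec" (rotation vector, rad) and "tvec" (3), from world to camera coordinates, as OpenCV has them. Camera axes: x right, y down, z forward; pixel columns grow to the right and rows downward; lengths in m; the calibration is good to about 2 mm. A picture is of the moment at which its call begins. calibration takes no time and is no camera call.
A pose or a line that the arm cannot do raises manip.IKError and nothing moves.
- manip.finish_job(): hands the job in; it is judged then, once.
The state is a dict: "time_s": time; "qpos": joint angles; "qd": joint speeds; "joint_efforts": joint torques, N m; "tool_pos": TCP position; "tcp_rot": TCP orientation; "force": force on the tool from outside, world axes, zero at the start; "moment": the same for the moment, N m; "grip_width": opening from 0.0 (shut) to 1.0 (fully open); "grasp_force": force on a finger pad.
Only numpy, scipy, OpenCV 4.12 (cv2) and the standard library are available. Lean on these libraries where they do the work, as an engineer would, in place of code of your own. Each camera call takes 0.05 s, during which the arm holds its last target. There are 200 camera calls.

### The job

Pick up the blue tray by its white grip block and hang it on the white stand: feel gently for the brass-headed stud with the keyhole in the tray's back plate, slip the hole over the head, then slide the tray down until the slot sits fully home on the stud, and let go so that it hangs upright and still. The stud gives under a light push and must not be forced, and nothing else on the bench may be pushed about.

Things in the scene. Friction and masses are not known exactly. Their poses are not given: they have to be found in the camera images.
- tray_grip (a point): Centre of the white grip block at the top of the blue tray: 32 (x) x 24 (y) x 28 mm (z), free on both sides and above; its top is level with the plate's; pinch its two y faces from above. Axes are the tray's: z up, y along its width, +x out of the plate's back (the side that goes against the stand).
- tray: The blue hanging tray, loose, 0.18 to 0.30 kg, starts standing upright on the bench. Upright plate 80 wide (y), 100 high, 4 mm thick; origin at the foot of the plate's back face, mid-width; axes as tray_grip, which is 20 mm to -x and 86 mm up. A shelf 50 mm deep with 18 mm rims stands out from the plate's foot to -x.
- keyhole (a point): Centre of the keyhole's hole (eight-sided, 18 mm across flats, right through the 4 mm plate) on the plate's back face: 44 mm below and 20 mm to +x of tray_grip, mid-width. Above it the hole narrows by 45 degree flanks into an upright slot 8 mm wide. Axes are the tray's.
- slot_seat (a point): On the plate's back face, 18 mm above keyhole: where the centre of the stud's shank lies when the tray is fully home, at the slot's upper end. Axes are the tray's.
- stand: The white stand, fixed: an upright board 130 wide (y), 150 high, its base only behind it. Origin at the foot of the board's face, mid-width. z up, y along the board, +x into the board (seen from the tray's side). The tray hangs with its axes parallel to these and its plate's back against the board.
- mount (a point): Centre of the black 32 mm disc flush in the stand's face, 110 mm above the bench; axes are the stand's. The headed stud sticks out of the disc to -x but off-centre: its axis lies 4 mm from this point, in an unknown direction in the plane of the board, new each time, so it must be seen or felt for. The disc is tight and does not turn.
- stud_shape (a point): A point 11 mm in front of mount (to -x), level with the front of the stud's head but not on its axis. Stud: shank 6 mm thick, 7 mm long before the board, then a brass head 14 mm across, 4 mm thick. Pushed, it gives up to 6 mm into the board (1.6 N, then 0.8 N more per mm), then stops hard. It springs out through the hole once that is within 2 mm of its axis.
- rack: White rack of yellow-capped tubes, 90 x 220 x 107 mm high, bystander; origin under its centre.
- beaker: Glass beaker, 68 mm across, 85 mm high, bystander; origin under its centre.
- reagent: Amber bottle, 64 mm across, 140 mm high, bystander; origin under its centre.
- tipbox: Green box of pipette tips, 85 x 120 x 49 mm high, bystander; origin under its centre.
- dish: Round dish, 88 mm across, 18 mm high, bystander; origin under its centre.
- timer: Grey bench timer, 60 x 70 x 25 mm high, bystander; origin under its centre.
Things that resemble listed ones, but are neither listed nor needed, are in the scene too. Several things look just like the tray: the one meant starts nearest to the robot's base. Leave any pink look-alike of the stand alone.

How it is judged:
By the outcome, as a careful person would: the job done as asked, in the order asked, and still so for the second after the job is handed in, with the robot touching nothing.
It also fails if it takes over 58 s, if anything falls off the work surface, if the arm or the gripper's body presses on something with over 40 N, if the wrist force passes 120 N, or if a joint passes its speed limit or range.

## Working session

There is one attempt and no reset: what is moved stays moved. The work goes in short steps, each a Python script; the robot and the scene stay as the last script left them, time stands still between calls to the robot, and variables do not carry over. Pictures are saved under pics/ and viewed, at most 10 in all, crops included, and the job is handed in when it is done.

```bash
mkdir -p pics; ls; python3 - <<'E'
from plant import manip
import cv2,numpy as np
for n in("scene","top"):
    p,d=manip.snapshot(n); np.savez(f"pics/{n}0.npz",p=p,d=d)
    cv2.imwrite(f"pics/{n}0.png",cv2.cvtColor(p,cv2.COLOR_RGB2BGR))
    c=manip.calibration(n); R=cv2.Rodrigues(c["rvec"])[0]; print(n,c["camera_matrix"].tolist(),(-R.T@c["tvec"].ravel()).round(3),R.round(2).tolist())
print(manip.state()["time_s"],manip.grip_depth)
E
```

```text
pics
scene [[521.3275045785791, 0.0, 276.12073042959884], [0.0, 521.3275045785791, 198.75086101863255], [0.0, 0.0, 1.0]] [ 1.18  -1.188  1.073] [[0.88, 0.47, 0.01], [0.29, -0.53, -0.8], [-0.37, 0.71, -0.6]]
top [[425.65450600768065, 0.0, 270.323974057692], [0.0, 425.65450600768065, 204.36796223774877], [0.0, 0.0, 1.0]] [ 0.382 -0.048  1.176] [[-0.02, -1.0, 0.01], [-0.99, 0.02, -0.16], [0.16, -0.01, -0.99]]
0.1 -0.0187
```

View pics/scene0.png

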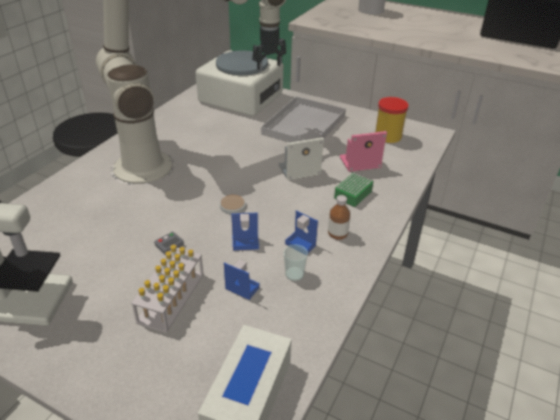

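View pics/top0.png

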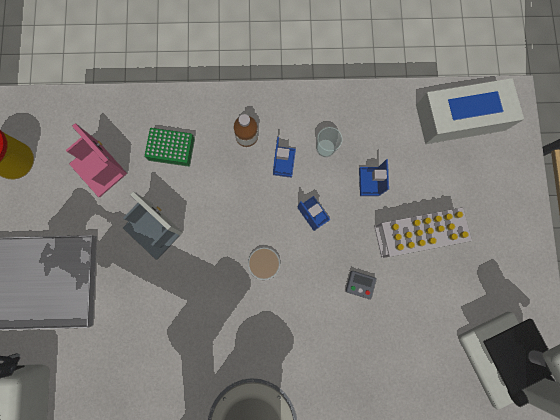

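```bash
cat > h.py <<'E'
from plant import manip
import cv2,numpy as np
def cam(n):
    c=manip.calibration(n); R=cv2.Rodrigues(np.asarray(c["rvec"]))[0]
    return np.asarray(c["camera_matrix"]),R,np.asarray(c["tvec"]).ravel()
def cloud(n,d):
    K,R,t=cam(n); v,u=np.mgrid[:d.shape[0],:d.shape[1]]
    P=np.stack([(u-K[0,2])/K[0,0]*d,(v-K[1,2])/K[1,1]*d,d],-1)
    return (P-t)@R
def ray(n,uv):
    K,R,t=cam(n); r=np.array([(uv[0]-K[0,2])/K[0,0],(uv[1]-K[1,2])/K[1,1],1.])
    return -R.T@t, R.T@r
def onplane(n,uv,p0,nv):
    o,r=ray(n,uv); return o+r*((p0-o)@nv)/(r@nv)
def project(n,P):
    K,R,t=cam(n); q=(R@np.asarray(P)+t); q=K@q; return q[:2]/q[2]
E
python3 - <<'E'
from h import *
S=np.load("pics/scene0.npz");T=np.load("pics/top0.npz")
def crop(p,u,v,w,h,s): return cv2.resize(p[v:v+h,u:u+w],None,fx=s,fy=s,interpolation=cv2.INTER_CUBIC)
a=np.hstack([crop(S["p"],275,130,66,50,6),crop(T["p"],115,185,66,50,6)[:, :]])
b=np.hstack([crop(S["p"],215,205,66,50,6),crop(T["p"],285,185,66,50,6)])
cv2.imwrite("pics/crop1.png",cv2.cvtColor(np.vstack([a,b]),cv2.COLOR_RGB2BGR))
for n,I in(("scene",S),("top",T)):
    p=I["p"].astype(int);X=cloud(n,I["d"])
    hsv=cv2.cvtColor(I["p"],cv2.COLOR_RGB2HSV)
    m=((hsv[...,0]>100)&(hsv[...,0]<130)&(hsv[...,1]>120)&(hsv[...,2]>50)).astype(np.uint8)
    k,l,st,ce=cv2.connectedComponentsWithStats(m)
    for i in range(1,k):
        if st[i,4]>40:
            q=X[l==i]; print(n,ce[i].round(1),st[i,4],np.median(q,0).round(3),q.min(0).round(3),q.max(0).round(3))
# stand cloud
X=cloud("scene",S["d"])[130:190,275:335].reshape(-1,3); print("stand z pct",np.percentile(X[:,2],[5,50,95]))
E
```

```text
scene [246.2 237.8] 386 [ 0.548 -0.167  0.014] [ 0.506 -1.188  0.   ] [ 1.18  -0.139  1.073]
scene [304.3 237. ] 377 [ 0.707 -0.083  0.016] [ 6.570e-01 -1.188e+00 -1.000e-03] [ 1.18  -0.068  1.073]
scene [239.1 281.6] 592 [ 0.641 -0.366  0.047] [ 5.990e-01 -1.188e+00  1.000e-03] [ 1.18  -0.313  1.073]
scene [246.6 374.8] 1381 [ 0.82  -0.625  0.093] [ 0.784 -1.188  0.087] [ 1.18  -0.55   1.073]
top [474.9 105.2] 1052 [ 0.818 -0.618  0.09 ] [ 0.382 -0.692  0.081] [ 0.855 -0.048  1.176]
top [283.8 163.3] 409 [ 0.685 -0.102  0.005] [ 0.382 -0.134 -0.003] [ 0.738 -0.048  1.176]
top [370.4 180.5] 551 [ 0.63  -0.34   0.005] [ 0.382 -0.369 -0.002] [ 0.673 -0.048  1.176]
top [312.5 213.6] 442 [ 0.538 -0.172  0.016] [ 0.382 -0.221 -0.001] [ 0.593 -0.048  1.176]
stand z pct [-0.00073141  0.00742764  0.14044695]
```

View pics/crop1.png

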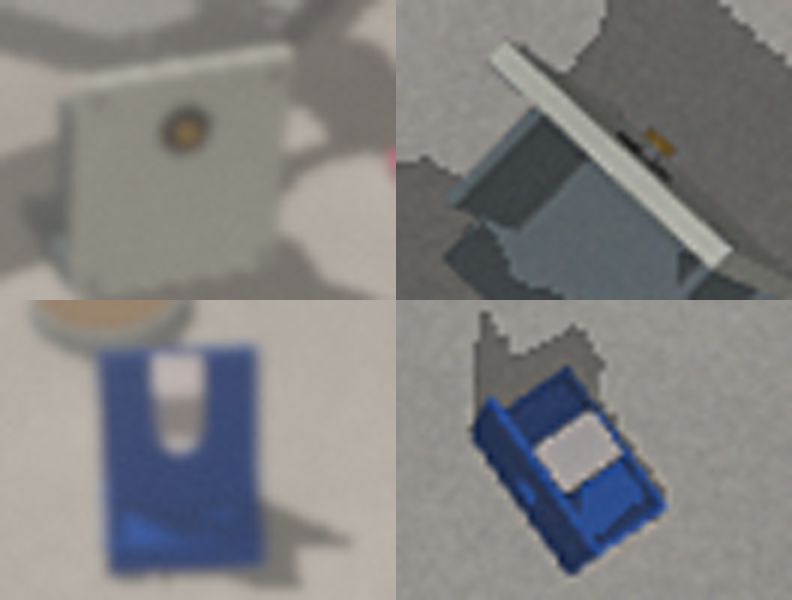

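```bash
python3 - <<'E'
from h import *
S=np.load("pics/scene0.npz");T=np.load("pics/top0.npz")
XS=cloud("scene",S["d"]);XT=cloud("top",T["d"])
# tray grip from top
win=np.zeros(T["d"].shape,bool);win[190:240,285:345]=1
hs=cv2.cvtColor(T["p"],cv2.COLOR_RGB2HSV)
hi=win&(abs(XT[...,2]-.1)<.008)
print("top z hist",np.percentile(XT[hi][:,2],[5,50,95]))
g=hi&(hs[...,1]<70); pl=hi&(hs[...,1]>110)
def rect(P,s):
    r=cv2.minAreaRect((P[:,:2]*1000).astype(np.float32)); c=P[:,:2].mean(0)
    _,e=np.linalg.eigh(np.cov(P[:,:2].T)); d=e[:,1]; print(s,len(P),"mean",(c*1000).round(1),"rect",np.round(r[0],1),np.round(r[1],1),round(r[2],1),"axis",np.degrees(np.arctan2(d[1],d[0])).round(1))
def ontop(mask,n,z):
    v,u=np.nonzero(mask); return np.array([onplane(n,(a,b),np.array([0,0,z]),np.array([0,0,1.])) for a,b in zip(u,v)])
rect(ontop(g,"top",.1),"grip"); rect(ontop(pl,"top",.1),"plate")
win[:]=0;win[185:240,115:185]=1
st=win&(abs(XT[...,2]-.15)<.008); print("stand top z",np.median(XT[st][:,2])); rect(ontop(st,"top",.15),"standtop")
br=win&(hs[...,0]<25)&(hs[...,0]>8)&(hs[...,1]>90); v,u=np.nonzero(br); print("brass top",br.sum(),u.mean(),v.mean(),np.median(XT[br],0).round(4))
# face plane from scene
w=np.zeros(S["d"].shape,bool);w[130:185,280:330]=1
m=w&(XS[...,2]>.02)&(XS[...,2]<.14); P=XS[m]
for _ in range(6):
    c=P.mean(0); n=np.linalg.svd(P-c,full_matrices=False)[2][2]; n*=np.sign(n[0]); r=(XS[m]-c)@n; P=XS[m][abs(r)<.004]
print("face",len(P),m.sum(),c.round(4),n.round(4),np.degrees(np.arctan2(n[1],n[0])).round(2),"rms",(P-c).dot(n).std())
# outline of the face in scene
hs=cv2.cvtColor(S["p"],cv2.COLOR_RGB2HSV)
br=w&(hs[...,0]<28)&(hs[...,0]>8)&(hs[...,1]>80)&(S["p"].sum(-1)>0); br[160:]=0;br[:142]=0
gray=S["p"].mean(-1); 
print(gray[143:162,296:318].astype(int)); print(hs[143:162,296:318,1])
E
```

```text
top z hist [0.09488079 0.09925355 0.10234317]
grip 110 mean [ 542.  -173.6] rect [ 541.9 -173.7] [23.8 30.1] 34.2 axis 123.7
plate 61 mean [ 530.7 -158.6] rect [ 532.4 -157.6] [78.6  5.3] 33.1 axis -146.8
stand top z 0.1493204253640394
standtop 272 mean [541.9 232.4] rect [542.2 232.4] [130.8  12.9] 46.3 axis 46.6
brass top 9 158.55555555555554 208.44444444444446 [0.5516 0.2209 0.119 ]
face 112 1190 [0.5136 0.3114 0.0621] [ 0.2292 -0.1366 -0.9637] -30.79 rms 0.0021895917472262274
[[157 157 154 152 148 144 142 141 140 138 138 135 134 134 132 134 134 131
  132 131 131 131]
 [143 142 142 140 138 136 136 134 134 134 134 133 134 132 132 132 132 133
  130 131 132 133]
 [137 137 136 136 136 135 134 135 134 134 132 132 133 133 132 132 132 131
  133 133 132 132]
 [136 136 135 136 135 135 134 132 129 127 125 127 130 131 132 132 132 132
  133 135 132 134]
 [135 136 136 134 134 133 131 126 120 112 109 111 119 127 130 133 133 134
  133 132 133 134]
 [137 135 135 136 136 132 125 114 100  93  90  91 101 113 127 132 133 133
  133 134 134 133]
 [135 135 134 136 134 128 112  98  88  83  80  80  85 101
[... 2220 characters left out ...]
4  38  27  20  23  22  20  20
   22  22  22  24]
 [ 20  22  22  22  22  21  22  26  23  25  26  25  22  21  22  22  22  20
   22  22  24  22]
 [ 22  22  22  20  22  20  20  21  22  22  21  21  20  20  20  22  22  22
   20  22  20  24]
 [ 18  22  24  22  20  22  18  24  24  22  22  22  22  20  22  20  22  22
   22  24  20  22]
 [ 22  20  22  20  22  22  20  20  20  20  22  20  20  22  20  24  26  22
   22  22  22  20]
 [ 22  23  21  24  22  22  22  22  22  22  23  20  20  22  24  25  22  22
   22  22  22  20]
 [ 20  24  22  18  20  24  20  22  23  20  22  22  20  20  20  18  22  24
   22  20  22  22]
 [ 20  20  20  20  23  20  20  20  18  20  22  22  22  22  23  20  22  22
   23  20  20  22]]
```

```bash
cat >> h.py <<'E'
TH=np.radians(136.5); SX=np.array([np.cos(TH),np.sin(TH),0]); SY=np.cross([0,0,1],SX); F0=np.array([.5421,.2324,0])-.006*SX
E
python3 - <<'E'
from h import *
from scipy.optimize import least_squares
S=np.load("pics/scene0.npz");T=np.load("pics/top0.npz")
XS=cloud("scene",S["d"])
w=np.zeros(S["d"].shape,bool);w[130:185,280:330]=1
a=(XS-F0)@SX; b=(XS-F0)@SY
m=w&(XS[...,2]>.01)&(XS[...,2]<.14)&(abs(a)<.02)
for _ in range(3):
    A=np.c_[np.ones(m.sum()),b[m],XS[...,2][m]]; c=np.linalg.lstsq(A,a[m],rcond=None)[0]
    r=a-(c[0]+c[1]*b+c[2]*XS[...,2]); m&=abs(r)<.008
print("face fit offset at foot",c*[1000,1,1],"rms",r[m].std(),m.sum(),"y range",np.percentile(b[m],[1,99]))
g=cv2.resize(S["p"][140:165,292:322].astype(np.float32).mean(-1),None,fx=8,fy=8,interpolation=cv2.INTER_CUBIC)
cs,_=cv2.findContours((g<109).astype(np.uint8),cv2.RETR_EXTERNAL,cv2.CHAIN_APPROX_NONE); q=max(cs,key=len)[:,0]
uv=(q+.5)/8-.5+[292,140]
def yz(uv,front): 
    P=np.array([onplane("scene",x,F0-front*SX,SX) for x in uv]); return np.c_[(P-F0)@SY,P[:,2]]*1000
D=yz(uv,0); print("outline y",D[:,0].min(),D[:,0].max(),"z",D[:,1].min(),D[:,1].max())
f=least_squares(lambda p:np.hypot(*(D-p[:2]).T)-p[2],[0,110,16],loss="soft_l1",f_scale=.5); print("free circle",f.x)
f=least_squares(lambda p:np.hypot(*(D-p[:2]).T)-16,[0,110],loss="soft_l1",f_scale=.5); print("r16 circle",f.x)
s=cv2.cvtColor(S["p"],cv2.COLOR_RGB2HSV)[143:158,296:318,1].astype(float)-21; s[s<6]=0
v,u=np.mgrid[143:158,296:318]; uvb=np.array([[(u*s).sum()/s.sum(),(v*s).sum()/s.sum()]])
print("brass",uvb,"stud yz @11",yz(uvb,.011),"@10",yz(uvb,.010))
print("mount expected px",project("scene",F0+[0,0,.11]))
st=manip.state(); print(st["force"],st["tool_pos"],st["tcp_rot"])
E
```

```text
face fit offset at foot [0.55813728 0.00172383 0.00091416] rms 0.0032338117444631084 1025 y range [-0.06781201  0.06126246]
outline y -18.97952247407716 12.85572014682182 z 95.94951279447316 128.82768287536783
free circle [ -3.08859277 112.24112724  15.92645478]
r16 circle [ -3.09232753 112.23824598]
brass [[305.68726163 151.66590389]] stud yz @11 [[  0.43432528 117.0802405 ]] @10 [[1.91233689e-02 1.16408447e+02]]
mount expected px [304.58229571 151.77511187]
[ 0.43886426 -0.64892805 -0.77372502] [0.24397399 0.52007057 0.23036117] [[-9.05263091e-01  4.24850115e-01 -1.05580113e-03]
 [ 4.24851273e-01  9.05262085e-01 -1.39755776e-03]
 [ 3.62024158e-04 -1.71371591e-03 -9.99998466e-01]]
```

```bash
cat >> h.py <<'E'
def frame(deg):
    a=np.radians(deg); y=np.array([np.cos(a),np.sin(a),0]); z=np.array([0,0,-1.]); return np.c_[np.cross(y,z),y,z]
def rep(s=""):
    st=manip.state(); print(s,"t",round(st["time_s"],2),"pos",np.round(np.array(st["tool_pos"])*1000,1),"F",np.round(st["force"],2),"grip",round(st["grip_width"],3),round(float(np.max(st["grasp_force"])),1)); return st
def tcp(y,z,gap):  # keyhole at stand coords (m): y along board, z height, gap back face to board
    return F0+SY*y+np.array([0,0,z+.025])-(gap+.020)*SX
E
python3 - <<'E'
from h import *
g=np.array([.542,-.1737,0]);R=frame(33.4)
manip.set_gripper(.75,60)
manip.goto(g+[0,0,.18],R); rep("above")
manip.servo_line(g+[0,0,.067]); st=rep("down"); print(st["qpos"])
manip.set_gripper(0,60); rep("closed")
manip.servo_line(g+[0,0,.19]); rep("lifted")
R2=frame(46.5); p=tcp(.0015,.1133,.06); p[2]+=.0
manip.goto(p+[0,0,.05],R2); manip.servo_line(p); rep("pre")
manip.pause(.3); rep("settled"); q,d=manip.snapshot("top"); np.savez("pics/top1.npz",p=q,d=d)
q2,d2=manip.snapshot("scene"); np.savez("pics/scene1.npz",p=q2,d=d2)
c=lambda p,u,v: cv2.resize(p[v:v+75,u:u+66],None,fx=6,fy=6,interpolation=cv2.INTER_CUBIC)
cv2.imwrite("pics/pre.png",cv2.cvtColor(np.hstack([c(q,125,165),c(q2,285,120)]),cv2.COLOR_RGB2BGR))
E
```

```text
above t 3.12 pos [ 542.2 -172.9  180.1] F [-0.44 -0.9  -0.58] grip 0.75 0.0
down t 4.03 pos [ 542.9 -174.1   68.1] F [0.41 0.51 0.09] grip 0.747 0.0
[-2.99235053e+01  1.86779915e+01  9.98608499e+01  3.22017628e-03
  6.13447651e+01 -6.33311905e+01]
closed t 4.47 pos [ 542.6 -174.    67.8] F [ 0.79 -0.25  3.54] grip 0.273 63.3
lifted t 5.43 pos [ 541.1 -173.3  188.5] F [ 0.37 -0.3  -3.27] grip 0.273 62.6
pre t 7.23 pos [603.6 171.3 138.4] F [ 0.03  0.58 -2.41] grip 0.273 62.6
settled t 7.53 pos [604.1 172.1 139.5] F [-0.15 -0.69 -2.17] grip 0.272 62.6
```

View pics/pre.png

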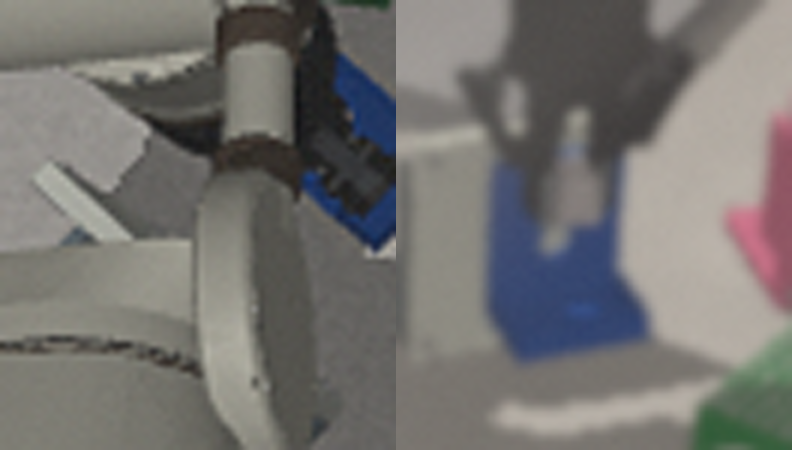

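```bash
cat >> h.py <<'E'
def feel(n=20):
    f=[];p=[]
    for _ in range(n):
        manip.pause(.01); s=manip.state(); f.append(s["force"]); p.append(s["tool_pos"])
    f=np.array(f);p=np.mean(p,0)-F0
    B=np.c_[SX,SY,[0,0,1]]; F=f.mean(0)@B
    return F,(f@B).std(0),np.array([p@SY,p[2]-.025,-p@SX-.02])*1000,manip.state()["time_s"]
E
python3 - <<'E'
from h import *
Y,Z=.0015,.1133
manip.servo_line(tcp(Y,Z,.022),speed=.06); manip.pause(.2)
F0_,sd,p,t=feel(40); print("base",F0_.round(2),sd.round(2),p.round(2),round(t,2))
np.save("base.npy",F0_)
for g in np.arange(.016,-.003,-.0015):
    manip.servo_line(tcp(Y,Z,g),speed=.03); F,sd,p,t=feel(15); dF=F-F0_
    print("gap %.1f"%(g*1000),dF.round(2),p.round(2),round(t,2))
    if dF[0]<-3: break
E
```

```text
base [-0.07  0.13 -2.37] [0.51 0.49 0.49] [  1.54 113.27  22.21] 8.95
gap 16.0 [ 0.14 -0.05  0.05] [  1.47 113.32  15.88] 9.43
gap 14.5 [-0.09 -0.02 -0.08] [  1.5 113.3  14.5] 9.8
gap 13.0 [-0.09 -0.21  0.04] [  1.5  113.3   12.96] 10.18
gap 11.5 [ 0.11 -0.02 -0.25] [  1.5  113.3   11.45] 10.55
gap 10.0 [-0.26  0.01 -0.12] [  1.5  113.3    9.96] 10.93
gap 8.5 [-0.03 -0.35 -0.29] [  1.5  113.3    8.46] 11.3
gap 7.0 [ 0.26 -0.19 -0.22] [  1.5  113.3    6.96] 11.68
gap 5.5 [-0.04 -0.17 -0.17] [  1.5  113.29   5.46] 12.05
gap 4.0 [-0.1  -0.07 -0.21] [  1.5  113.29   3.95] 12.43
gap 2.5 [ 0.15  0.02 -0.13] [  1.5  113.3    2.45] 12.8
gap 1.0 [ 0.02 -0.3  -0.25] [  1.5  113.3    0.96] 13.18
gap -0.5 [-5.29 -0.16 -1.96] [  1.46 113.45   0.5 ] 13.55
```

```bash
python3 - <<'E'
from h import *
base=np.load("base.npy"); Y=.0015; g=.0012
manip.servo_line(tcp(Y,.1133,g),speed=.03)
F,sd,p,t=feel(15); print("back",(F-base).round(2),p.round(2),round(t,2))
for z in np.r_[np.arange(.1115,.0985,-.002),np.arange(.0980,.0925,-.0007)]:
    manip.servo_line(tcp(Y,z,g),speed=.03); F,sd,p,t=feel(15); d=F-base
    print("z %.1f"%(z*1000),d.round(2),p.round(2),round(t,2))
    if d[2]>3 or abs(d[0])>5: break
    if abs(d[1])>1.2: Y+=.0005*np.sign(d[1]); print("Y->",Y)
np.save("last.npy",[Y,z,g])
E
```

```text
back [ 0.09 -0.26 -0.16] [  1.53 113.2    0.72] 13.93
z 111.5 [ 0.1  -0.14 -0.09] [  1.56 111.36   1.05] 14.3
z 109.5 [-0.03 -0.08 -0.04] [  1.56 109.39   1.16] 14.68
z 107.5 [-0.03 -0.27 -0.23] [  1.53 107.44   1.17] 15.05
z 105.5 [-0.53 -2.29 -0.4 ] [  1.08 105.66   1.34] 15.43
Y-> 0.001
z 103.5 [-0.56 -2.93 -0.54] [  0.84 103.41   1.21] 15.8
Y-> 0.0005
z 101.5 [-0.21 -2.11 -1.05] [  0.72 101.19   1.06] 16.18
Y-> 0.0
z 99.5 [ 0.16  0.1  -0.01] [ 0.34 99.27  1.07] 16.55
z 98.0 [ 0.16 -0.32  0.04] [7.000e-02 9.793e+01 1.160e+00] 16.93
z 97.3 [ 0.06 -0.05 -0.22] [1.000e-02 9.729e+01 1.190e+00] 17.3
z 96.6 [-0.06 -0.27 -0.03] [2.000e-02 9.656e+01 1.190e+00] 17.68
z 95.9 [ 0.43 -0.08 -0.2 ] [2.000e-02 9.586e+01 1.180e+00] 18.05
z 95.2 [ 0.02 -0.16 -0.05] [2.000e-02 9.517e+01 1.190e+00] 18.43
z 94.5 [ 0.02 -0.01  0.9 ] [-0.13 94.7   1.29] 18.8
z 93.8 [0.63 0.99 5.35] [-0.22 94.35  1.37] 19.18
```

```bash
python3 - <<'E'
from h import *
base=np.load("base.npy"); 
manip.servo_line(tcp(0,.0944,.0008),speed=.03)
F,sd,p,t=feel(15); print("pre-release",(F-base).round(2),p.round(2),round(t,2))
manip.set_gripper(.6); rep("open"); manip.pause(.2)
P=tcp(0,.0944,.0008); manip.servo_line(P+[0,0,.13],speed=.1); rep("up")
manip.goto([.45,-.1,.35],frame(40)); manip.pause(.5); rep("away")
q,d=manip.snapshot("top"); np.savez("pics/top2.npz",p=q,d=d)
q2,d2=manip.snapshot("scene")
np.savez("pics/scene2.npz",p=q2,d=d2)
c=lambda p,u,v: cv2.resize(p[v:v+75,u:u+66],None,fx=6,fy=6,interpolation=cv2.INTER_CUBIC)
cv2.imwrite("pics/post.png",cv2.cvtColor(np.hstack([c(q,120,170),c(q2,275,120)]),cv2.COLOR_RGB2BGR))
cv2.imwrite("pics/post_scene.png",cv2.cvtColor(q2,cv2.COLOR_RGB2BGR))
hs=cv2.cvtColor(q2,cv2.COLOR_RGB2HSV); w=np.zeros(d2.shape,bool); w[120:195,275:341]=1
m=w&(hs[...,0]>100)&(hs[...,0]<130)&(hs[...,1]>120); X=cloud("scene",d2)[m]
print("blue z range",np.percentile(X[:,2],[2,98]),"plate -x dist",np.percentile((X-F0)@SX,[5,50,95]),"y",np.percentile((X-F0)@SY,[2,98]))
E
```

```text
pre-release [-0.96 -0.1   3.9 ] [-0.15 94.47  1.03] 19.55
open t 19.93 pos [561.3 214.  119.2] F [0.87 0.51 0.16] grip 0.601 0.0
up t 21.58 pos [561.1 213.9 248.4] F [-0.15 -0.3  -0.23] grip 0.598 0.0
away t 23.39 pos [450.1 -99.9 350. ] F [ 0.43 -0.77 -0.54] grip 0.602 0.0
blue z range [0.0562813  0.07585254] plate -x dist [-0.0594912  -0.04954829 -0.00809625] y [-0.03354416  0.03815258]
```

View pics/post.png

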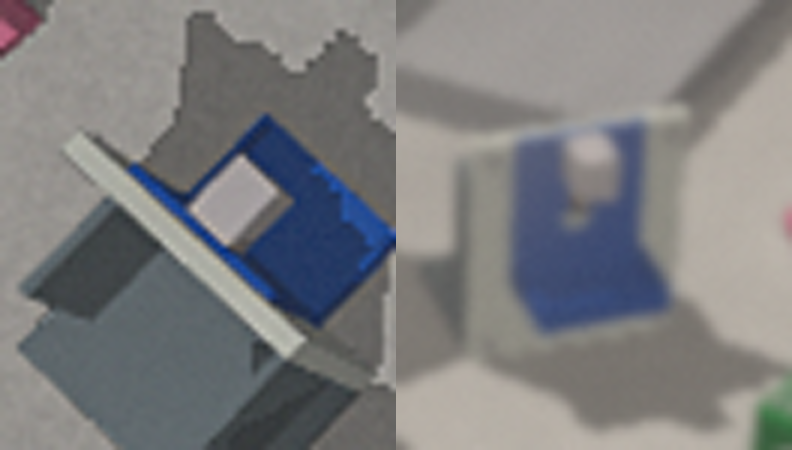

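View pics/post_scene.png

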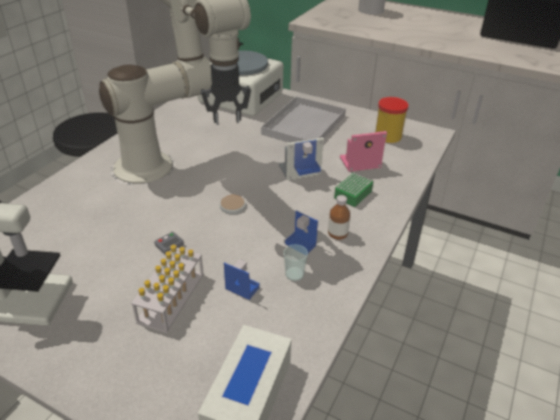

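The pictures show the tray on the stand: at top-crop (240,200) and scene px (306,158) it sits flat against the board, and nothing else looks moved. I'll check height, tilt and stillness before handing in.

```bash
python3 - <<'E'
from h import *
T=np.load("pics/top2.npz"); q,d=manip.snapshot("top")
print("diff",np.abs(q[170:245,120:186].astype(int)-T["p"][170:245,120:186]).mean())
X=cloud("top",(d)); hs=cv2.cvtColor(q,cv2.COLOR_RGB2HSV); w=np.zeros(d.shape,bool); w[170:245,120:190]=1
a=(X-F0)@SX*1000;b=(X-F0)@SY*1000;z=X[...,2]*1000
blue=w&(hs[...,0]>100)&(hs[...,0]<130)&(hs[...,1]>110)
g=w&(a<-8)&(a>-45)&(z>130)&(hs[...,1]<70); print("grip top z",np.median(z[g]),"a,b",a[g].mean(),b[g].mean(),g.sum())
p=blue&(z>135)&(z<165); print("plate top",p.sum(),"a",np.median(a[p]),"b",b[p].min(),b[p].max(),"tilt/yaw slopes",np.polyfit(b[p],z[p],1)[0],np.polyfit(b[p],a[p],1)[0])
s=blue&(z<90)&(z>40); A=np.c_[np.ones(s.sum()),a[s],b[s]]; print("shelf",np.linalg.lstsq(A,z[s],rcond=None)[0],s.sum())
rep(); manip.finish_job()
E
```

```text
diff 1.41003367003367
grip top z 150.5405572919583 a,b -22.22873111949581 4.213675444756057 142
plate top 63 a -2.694434871203328 b -38.49181576823513 41.93632084868398 tilt/yaw slopes -0.03290538910063433 -0.0019279521781733382
shelf [ 5.82171368e+01 -7.77746358e-03 -1.32710566e-03] 442
 t 23.54 pos [ 450. -100.  350.] F [-0.35  0.09 -0.53] grip 0.597 0.0
the job is handed in; nothing more can be done
```

The blue tray hangs upright and still with its slot home on the stud, nothing else looked moved in the last scene picture, and the job was handed in at 23.5 s.

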